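# Line up the optical posts by height on the storage rail

### The job

Put the four loose black steel posts away on the blue rail, one to each free seat, so that the whole row of five steps down in height from the upright end plate: the tallest next to the plate, the shortest at the other end. Each post stands upright with its foot wholly on its seat. The post already on the middle seat is right: do not shift it or knock it over.

Things in the scene. Friction and masses are not known exactly. Their poses are not given: they have to be found in the camera images.
- post_120_center (a point): Upright blackened steel post, loose, 120 mm tall over all: round foot 32 mm across, 6 mm thick, then a straight round shaft 25 mm across to a flat top with a small bright centre. About 0.47 kg. Starts standing on the table in the near row, among clutter. This point is on its axis half-way up, 60 mm above its underside; z up along the post.
- post_100_center (a point): Upright blackened steel post, loose, 100 mm tall over all: round foot 32 mm across, 6 mm thick, then a straight round shaft 25 mm across to a flat top with a small bright centre. About 0.39 kg. Starts standing on the table in the near row, among clutter. This point is on its axis half-way up, 50 mm above its underside; z up along the post.
- post_60_center (a point): Upright blackened steel post, loose, 60 mm tall over all: round foot 32 mm across, 6 mm thick, then a straight round shaft 25 mm across to a flat top with a small bright centre. About 0.23 kg. Starts standing on the table in the near row, among clutter. This point is on its axis half-way up, 30 mm above its underside; z up along the post.
- post_40_center (a point): Upright blackened steel post, loose, 40 mm tall over all: round foot 32 mm across, 6 mm thick, then a straight round shaft 25 mm across to a flat top with a small bright centre. About 0.16 kg. Starts standing on the table in the near row, among clutter. This point is on its axis half-way up, 20 mm above its underside; z up along the post.
- post_80_center (a point): Upright blackened steel post, loose, 80 mm tall over all: round foot 32 mm across, 6 mm thick, then a straight round shaft 25 mm across to a flat top with a small bright centre. About 0.31 kg. It already stands on the middle seat of the rail, correctly, and stays there. This point is on its axis half-way up, 40 mm above its underside (the top of the seat, 15 mm above the table).
- seat_a: One of the four free seats of the rail: a flat white round pad 52 mm across, 3 mm thick, no rim, fixed. Origin at the centre of its underside, 12 mm above the table; a post stands on its top face, 15 mm above the table. x across the rail, y along it. Seats are 60 mm apart. The letter says nothing of its place in the row, which varies.
- seat_b: One of the four free seats of the rail: a flat white round pad 52 mm across, 3 mm thick, no rim, fixed. Origin at the centre of its underside, 12 mm above the table; a post stands on its top face, 15 mm above the table. x across the rail, y along it. Seats are 60 mm apart. The letter says nothing of its place in the row, which varies.
- seat_c: One of the four free seats of the rail: a flat white round pad 52 mm across, 3 mm thick, no rim, fixed. Origin at the centre of its underside, 12 mm above the table; a post stands on its top face, 15 mm above the table. x across the rail, y along it. Seats are 60 mm apart. The letter says nothing of its place in the row, which varies.
- seat_d: One of the four free seats of the rail: a flat white round pad 52 mm across, 3 mm thick, no rim, fixed. Origin at the centre of its underside, 12 mm above the table; a post stands on its top face, 15 mm above the table. x across the rail, y along it. Seats are 60 mm apart. The letter says nothing of its place in the row, which varies.
- end_plate: Upright aluminium plate fixed across one end of the rail (either end, varies): 62 mm wide, 10 thick, 50 high. Origin: centre of its lower edge, 12 mm above the table; x across the rail, y along it. Rail: fixed blue bar 370 x 62 mm, 12 high, five seats in line; seat centres 55, 115, 175 (occupied), 235, 295 mm from the plate. Its other end has only a 4 mm low strip.

How it is judged:
By the outcome, as a careful person would: the job done as asked, in the order asked, and still so for the second after the job is handed in, with the robot touching nothing.
It also fails if it takes over 99 s, if anything falls off the work surface, if the arm or the gripper's body presses on something with over 40 N, if the wrist force passes 120 N, or if a joint passes its speed limit or range.

### The arm

A 7-joint arm with a two-finger parallel gripper is mounted at the origin on the work surface. World frame = base frame: x ahead of the robot, y to its left, z up, the work surface at z = 0. Lengths are in m, angles in rad, forces in N, time in s.
With the tool pointing down it reaches from about 0.425 to 0.875 m from the base axis. Payload 9.9 kg.
Tool frame: the origin (TCP) lies on the centre line of the jaws, within the pads' length; the fingertips stand 19 mm ahead of it and the grasp point (between the pads) is the TCP; z points along the fingers, y is the line along which they close (so a half turn about z gives the same grasp; the last joint's range is limited). The gripper opens to 85 mm and grips with 20 to 120 N. Pads are 22 mm wide; open, the fingers measure 114 mm over their backs; the gripper's body (76 mm by 85 mm) begins 54 mm behind the grasp point. The pads swing forward as they close: fully open they stand 13 mm farther back than shut.
Start: joints at [1.112, 0.576, 0.025, 1.437, -0.015, 1.129, -0.057], TCP at [0.247, -0.628, 0.224] pointing down, gripper open.
Joint ranges: [-2.76, 2.76], [-0.34, 2.15], [-1.52, 1.57], [0.19, 2.46], [-1.09, 4.23], [0.17, 1.99], [-2.82, 2.82]. Speed limits (rad/s): [2.22, 2.22, 3.01, 3.01, 3.14, 3.14, 3.14].

### API

Orientations are given as a unit quaternion [x, y, z, w].
In Python, from plant import r gives the robot as it stands.
- The arm moves only by the tool move_arm, never from a script. Its argument "motion" is a list of rows, each a list of 3 entries, a list of its own where there are three numbers: the gripper's target within -1 to 1 (shut at 1, half-way at 0, fully open at -1), then the shift along the tool's x, y, z in mm, then the turn, a rotation vector about the tool's x, y, z in rad. A call has 1 to 12 rows; each row shifts and turns the commanded pose from where the row before left it, along the tool's axes as they then stand; what a row does not reach is not made up. A row lasts 1/8 s, in which the tool goes at most 62.5 mm and 10.7 degrees, less where a joint would pass 70% of its speed; a pose out of reach is approached as far as the arm can. A call with a gripper value outside its range is refused whole. The fingers move at their own pace and stop on an object; "squeeze" is the grip in N (left out, the last holds). Time passes only in rows, so rows that do not move let the fingers close. It gives the time, the measured TCP pose, the force, the opening and the grip force at its end, in the units of the state.
- r.observe(): the state, without advancing time (a new reading comes with each control period).
- r.capture(name): name is "side" or "top" or "wrist"; returns the picture (480x640x3 uint8, red, green, blue); there is no depth.
- r.get_calibration(name): a dict with "mtx" (3x3 intrinsics, pixels), "distortion" ([k1, k2, p1, p2, k3] as OpenCV has them; the pictures are not rectified), "xyz" and "orientation" of the camera in the world; the wrist camera has in their place "hand_eye" (4x4, takes a point from camera to tool coordinates, whose origin is the TCP and whose axes are the flange's). Camera axes: x right, y down, z forward; pixel columns grow to the right and rows downward; lengths in m; the calibration is good to about 2 mm. A picture is of the moment at which its call begins: read the wrist's pose just before it. get_calibration takes no time and is no camera call.
- r.finish_job(): hands the job in; it is judged then, once.
The state is a dict: "time_s": time; "joint_positions": joint angles; "qvel": joint speeds; "joint_efforts": joint torques, N m; "ee_pos": TCP position; "tcp_rot": TCP orientation; "wrist_force": force on the tool from outside, world axes, zero at the start; "moment": the same for the moment, N m; "width": opening from 0.0 (shut) to 1.0 (fully open); "gripper_force": force on a finger pad.
Only numpy, scipy, OpenCV 4.12 (cv2) and the standard library are available. Lean on these libraries where they do the work, as an engineer would, in place of code of your own. Each camera call takes 0.05 s, during which the arm holds its last target. There are 200 camera calls.

## Working session

There is one attempt and no reset: what is moved stays moved. The work goes in short steps, Python scripts to look and compute and a tool call to move; the robot and the scene stay as the last step left them, time stands still between calls to the robot, and variables do not carry over. Pictures are saved under pics/ and viewed, at most 14 in all, crops included, and the job is handed in when it is done.

Besides the shell and the picture viewer there is one more tool, called after ">>>" as a command line: name --argument value ..., lists and objects as JSON in quotes. move_arm: Moves the arm, as the interface text tells. Its arguments: {"type":"object","properties":{"motion":{"type":"array","items":{"type":"array"}},"squeeze":{"type":"number"}},"required":["motion"]}

```bash
ls; mkdir -p pics; python3 - <<'E'
from plant import r
import cv2
s=r.observe(); print(s)
for n in("side","top","wrist"):
    print(n,r.get_calibration(n))
    cv2.imwrite(f"pics/{n}0.png",r.capture(n)[:,:,::-1])
E
```

```text
pics
{'time_s': 0.0, 'joint_positions': array([ 1.112199  ,  0.57653746,  0.02483527,  1.43790797, -0.01501271,
        1.12899673, -0.056499  ]), 'qvel': array([-0.00188681, -0.0009317 , -0.0021468 ,  0.00081686,  0.00110577,
       -0.00184961, -0.0023812 ]), 'joint_efforts': array([-1.57090803e-03, -7.65762663e+01,  2.24977054e+00, -2.85962427e+01,
        1.51844358e-02,  1.25277785e-02,  4.61432910e-05]), 'ee_pos': array([ 0.24694967, -0.62770424,  0.22293888]), 'tcp_rot': array([ 9.82488406e-01,  1.86321871e-01, -1.89842703e-04, -8.10666915e-04]), 'wrist_force': array([-0.42417525, -0.37860586,  0.58411138]), 'moment': array([ 0.00553814, -0.01665342,  0.01112244]), 'gripper_force': 0.0, 'width': 1.0038299844587344}
side {'mtx': array([[440.61207141,   0.        , 327.57426441],
       [  0.        , 440.61207141, 239.61888038],
       [  0.        ,   0.        ,   1.        ]]), 'distortion': array([0.02558595, 0.        , 0.        , 0.        , 0.        ]), 'xyz': array([ 0.2299183 , -0.4579941 ,  0.51197299]), 'orientation': array([ 0.8489465 , -0.27921948,  0.13495236, -
[... 310 characters left out ...]
1.10239097]), 'orientation': array([ 0.70737706, -0.70480898,  0.03657889, -0.03903829])}
wrist {'mtx': array([[337.31985175,   0.        , 318.5447501 ],
       [  0.        , 337.31985175, 241.8141182 ],
       [  0.        ,   0.        ,   1.        ]]), 'distortion': array([-0.02851323,  0.        ,  0.        ,  0.        ,  0.        ]), 'hand_eye': array([[ 3.39165810e-04, -9.62529388e-01, -2.71177179e-01,
         6.93012204e-02],
       [ 9.99999942e-01,  3.29298607e-04,  8.18881759e-05,
        -1.06274392e-03],
       [ 1.04784915e-05, -2.71177191e-01,  9.62529444e-01,
        -1.50935639e-01],
       [ 0.00000000e+00,  0.00000000e+00,  0.00000000e+00,
         1.00000000e+00]])}
```

View pics/top0.png

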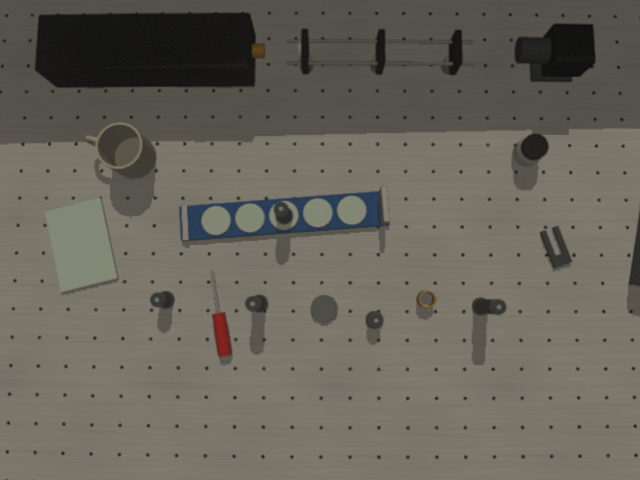

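View pics/side0.png

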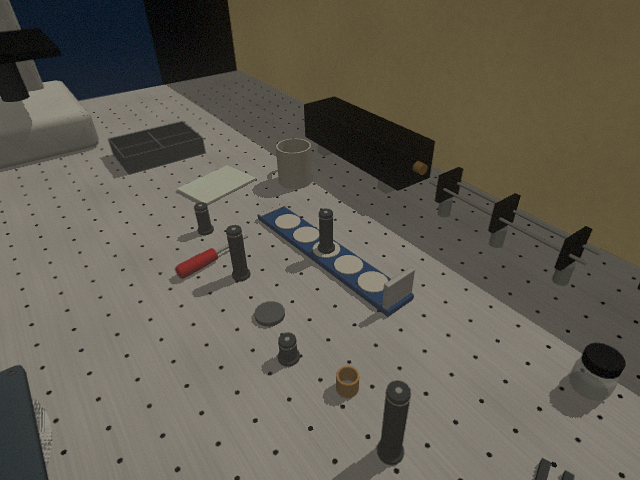

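Top view: the rail runs from (182,223) to (388,207), with the plate at the right (384,207). Loose posts have their tops at about (155,299), (250,303), (374,320) and (498,307). The disc at (323,308), ring, and screwdriver are clutter. The side view shows the same posts at (203,218), (237,252), (288,348) and (394,420). Next I'll zoom for exact pixels.

```bash
python3 - <<'E'
import cv2,numpy as np
t=cv2.imread("pics/top0.png");s=cv2.imread("pics/side0.png")
def c(im,x,y):
    p=cv2.convertScaleAbs(im[y-25:y+25,x-25:x+25],alpha=1.8); p=cv2.resize(p,(200,200),interpolation=cv2.INTER_NEAREST)
    return p
T=[(162,299),(256,303),(374,320),(490,307)]
S=[(203,215),(237,240),(288,345),(397,395)]
out=np.vstack([np.hstack([c(t,*p) for p in T]),np.hstack([c(s,*p) for p in S]),np.hstack([c(t,284,212),c(s,326,222),c(s,390,448),c(s,240,265)])])
cv2.imwrite("pics/z.png",out)
E
```

```text
(no output)
```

View pics/z.png

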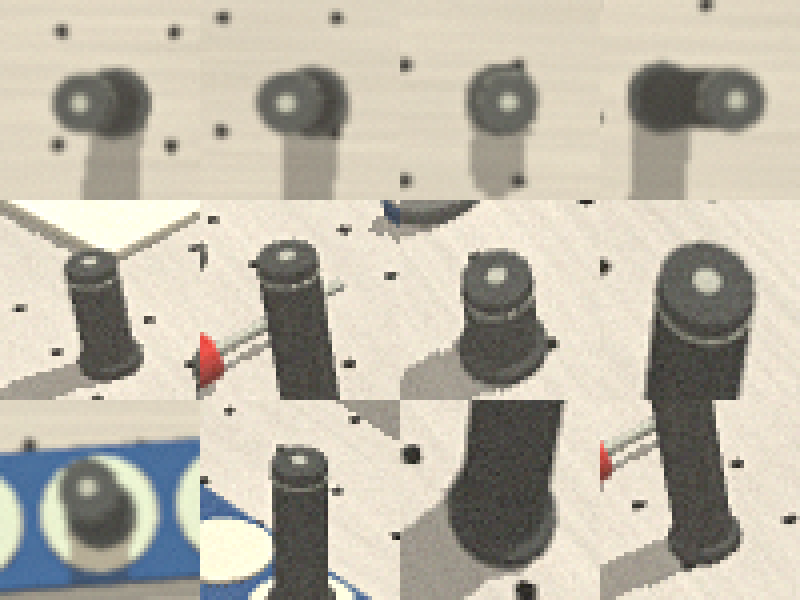

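The crops show a bright centre on every post top. I'll refine each one by centroid, triangulate across the two views, and find the seats by colour.

```bash
cat > h.py <<'E'
import cv2,numpy as np
from plant import r
from scipy.spatial.transform import Rotation as R
def cam(n,s=None):
    c=r.get_calibration(n)
    if n!="wrist": return c,R.from_quat(c["orientation"]).as_matrix(),np.array(c["xyz"])
    A=R.from_quat(s["tcp_rot"]).as_matrix();H=c["hand_eye"]
    return c,A@H[:3,:3],A@H[:3,3]+s["ee_pos"]
def ray(n,px,s=None):
    c,A,o=cam(n,s)
    u=cv2.undistortPoints(np.array([[px]],float),c["mtx"],c["distortion"])[0,0]
    d=A@np.array([u[0],u[1],1]); return o,d/np.linalg.norm(d)
def plane(n,px,z,s=None):
    o,d=ray(n,px,s); return o+d*(z-o[2])/d[2]
def tri(a,b):
    M=np.zeros((3,3));v=np.zeros(3)
    for o,d in(a,b):
        P=np.eye(3)-np.outer(d,d);M+=P;v+=P@o
    x=np.linalg.solve(M,v); o,d=a
    return x,np.linalg.norm(np.cross(x-o,d))*2e3
def dot(g,x,y,w=3):
    x,y=int(round(x)),int(round(y));p=g[y-w:y+w+1,x-w:x+w+1].astype(float)
    p=np.clip(p-(p.min()+p.max())/2,0,None);Y,X=np.mgrid[-w:w+1,-w:w+1]
    return x+(p*X).sum()/p.sum(),y+(p*Y).sum()/p.sum()
E
python3 - <<'E'
from h import *
t=cv2.imread("pics/top0.png");s=cv2.imread("pics/side0.png")
gt,gs=[cv2.cvtColor(i,6) for i in(t,s)]
T=[(157,299.7),(252.5,303.7),(376,320.5),(499.2,307),(281,209)]
S=[(200.5,205.2),(234.2,229),(287,338.7),(398.5,390),(325.7,212)]
for a,b in zip(T,S):
    a=dot(gt,*a,2);b=dot(gs,*b,2);x,e=tri(ray("top",a),ray("side",b))
    print(np.round(a,1),np.round(x,4),round(e,1),[np.round(plane(c,p,h)[:2],4) for h in[min((.04,.06,.08,.1,.12,.095),key=lambda q:abs(q-x[2]))] for c,p in(("top",a),("side",b))])
roi=np.zeros_like(gt);roi[180:245,175:395]=1
def seats(im,n,roi):
    # seats: bright pale blobs inside the rail
    m=((im.min(2)>150)&(roi>0)).astype(np.uint8)
    for c in cv2.findContours(m,0,1)[0]:
        if cv2.contourArea(c)>200:
            (x,y),ax,an=cv2.fitEllipse(c);print(n,round(x,1),round(y,1),np.round(ax),np.round(plane(n,(x,y),.015),4))
print(t[220,216],s[222,288],t[225,100],t[205,384],t[240,300])
seats(t,"top",roi)
roi=np.zeros_like(gt);roi[205:300,262:400]=1;seats(s,"side",roi)
E
```

```text
[156.4 299.4] [0.4532 0.2749 0.0589] 2.1 [array([0.4522, 0.275 ]), array([0.4536, 0.2726])]
[252.  303.4] [0.4477 0.1098 0.099 ] 1.9 [array([0.4469, 0.11  ]), array([0.448 , 0.1079])]
[375.6 320. ] [ 0.42   -0.0926  0.0392] 1.4 [array([ 0.4194, -0.0922]), array([ 0.4203, -0.0935])]
[498.6 306.5] [ 0.4436 -0.2797  0.1195] 1.1 [array([ 0.4432, -0.2792]), array([ 0.4438, -0.2802])]
[280.4 208.3] [0.6019 0.0664 0.094 ] 1.1 [array([0.6013, 0.0666]), array([0.6015, 0.065 ])]
[115 133 130] [121 139 147] [118 136 128] [114 127 131] [109 120 126]
```

```bash
python3 - <<'E'
from h import *
for n in("top","side"):
    im=cv2.imread(f"pics/{n}0.png");hsv=cv2.cvtColor(im,40)
    b=((hsv[...,0]>95)&(hsv[...,0]<125)&(hsv[...,1]>100)).astype(np.uint8)
    if n=="side": b[:200]=0;b[:,:250]=0
    b=cv2.morphologyEx(b,2,np.ones((2,2)))
    k=cv2.findContours(b,0,1)[0]; P=np.vstack([c for c in k if cv2.contourArea(c)>20]);hull=cv2.convexHull(P)
    h=cv2.fillConvexPoly(np.zeros_like(b),hull,1)
    print(n,cv2.minAreaRect(hull))
    w=((h>0)&(b==0)&(hsv[...,2]>105)).astype(np.uint8)
    for c in cv2.findContours(w,0,1)[0]:
        if cv2.contourArea(c)>80:
            (x,y),ax,an=cv2.fitEllipse(c);print(round(x,1),round(y,1),np.round(ax,1),np.round(plane(n,(x,y),.015),4))
E
```

```text
top ((284.4200439453125, 216.42617797851562), (33.50297927856445, 191.22584533691406), 85.74114990234375)
215.6 220.0 [27.1 28.1] [0.5918 0.1865 0.015 ]
249.5 217.5 [27.1 28.2] [0.5966 0.1269 0.015 ]
287.0 213.4 [18.6 24.1] [0.6039 0.061  0.015 ]
317.4 212.3 [27.3 28.1] [0.606  0.0075 0.015 ]
351.3 209.7 [27.3 27.9] [ 0.6109 -0.0521  0.015 ]
side ((336.736572265625, 259.039306640625), (167.44541931152344, 27.92658042907715), 34.777828216552734)
373.8 281.4 [18.7 33.7] [ 0.6122 -0.0571  0.015 ]
348.4 264.3 [17.3 27.8] [0.6058 0.0033 0.015 ]
306.1 234.1 [14.4 24.9] [0.5968 0.1229 0.015 ]
287.7 221.2 [12.9 24.1] [0.5917 0.1816 0.015 ]
```

>>> move_arm --motion '[[-0.3, [0, 0, 0], [0, 0, -0.16]], [-0.3, [0, 0, 0], [0, 0, -0.16]], [-0.3, [0, 0, 0], [0, 0, -0.16]], [-0.3, [0, 0, 0], [0, 0, -0.16]], [-0.3, [0, 0, 0], [0, 0, -0.16]], [-0.3, [0, 0, 0], [0, 0, -0.16]], [-0.3, [0, 0, 0], [0, 0, -0.16]], [-0.3, [0, 0, 0], [0, 0, -0.16]], [-0.3, [0, 0, 0], [0, 0, 0]]]' --squeeze 40

```text
time_s: 1.27
ee_pos: [0.2468, -0.6281, 0.2234]
tcp_rot: [0.677, 0.736, 0.0, -0.0]
wrist_force: [-0.7, 0.5, -0.6]
width: 0.65
gripper_force: 0.0
```

```bash
cat >> h.py <<'E'
def go(*ts):
    s=r.observe();A=R.from_quat(s["tcp_rot"]);p=np.array(s["ee_pos"])
    print("t",round(s["time_s"],2),"p",np.round(p,4),"yaw",np.round(A.as_euler("zyx"),4),"w",round(float(s["width"]),3),"gf",round(float(s["gripper_force"]),1),"F",np.round(s["wrist_force"],1),"q",np.round(s["joint_positions"],2))
    for t in ts:
        print(t,"tool mm",np.round(1e3*A.inv().apply(np.array(t)-p),1));p=np.array(t)
E
python3 -c "
from h import *
go((.4436,-.2797,.224),(.4436,-.2797,.085),(.4436,-.2797,.224),(.6115,-.0545,.224),(.6115,-.0545,.101))"
```

```text
t 1.27 p [ 0.2468 -0.6281  0.2234] yaw [-1.6536 -0.     -3.1409] w 0.65 gf 0.0 F [-0.7  0.5 -0.6] q [ 1.31  0.59 -0.31  1.43  0.19  1.16  1.05]
(0.4436, -0.2797, 0.224) tool mm [ 3.309e+02  2.249e+02 -3.000e-01]
(0.4436, -0.2797, 0.085) tool mm [-1.00e-01 -0.00e+00  1.39e+02]
(0.4436, -0.2797, 0.224) tool mm [ 1.00e-01  0.00e+00 -1.39e+02]
(0.6115, -0.0545, 0.224) tool mm [2.105e+02 1.860e+02 2.000e-01]
(0.6115, -0.0545, 0.101) tool mm [-1.00e-01 -0.00e+00  1.23e+02]
```

>>> move_arm --motion '[[-0.3, [33, 22.5, 0], [0, 0, 0]], [-0.3, [33, 22.5, 0], [0, 0, 0]], [-0.3, [33, 22.5, 0], [0, 0, 0]], [-0.3, [33, 22.5, 0], [0, 0, 0]], [-0.3, [33, 22.5, 0], [0, 0, 0]], [-0.3, [33, 22.5, 0], [0, 0, 0]], [-0.3, [33, 22.5, 0], [0, 0, 0]], [-0.3, [33, 22.5, 0], [0, 0, 0]], [-0.3, [33, 22.5, 0], [0, 0, 0]], [-0.3, [33, 22.5, 0], [0, 0, 0]], [-0.3, [0, 0, 0], [0, 0, 0]], [-0.3, [0, 0, 0], [0, 0, 0]]]'

```text
time_s: 2.78
ee_pos: [0.4433, -0.2809, 0.2237]
tcp_rot: [0.678, 0.735, -0.0, -0.0]
wrist_force: [0.8, -0.8, 0.7]
width: 0.649
gripper_force: 0.0
```

```bash
python3 -c "
from h import *
go((.4436,-.2797,.224),(.4436,-.2797,.085))
s=r.observe();cv2.imwrite('pics/w1.png',r.capture('wrist')[:,:,::-1])
c,A,o=cam('wrist',s)
for P in((.4436,-.2797,.12),(.4436,-.2797,.0)):
  print(cv2.projectPoints(np.array([P]),cv2.Rodrigues(A.T)[0],-A.T@o,c['mtx'],c['distortion'])[0].ravel())"
```

```text
t 2.77 p [ 0.4433 -0.2809  0.2237] yaw [-1.6523e+00 -4.0000e-04  3.1413e+00] w 0.649 gf 0.0 F [ 0.8 -0.8  0.7] q [ 0.76  0.37 -0.39  1.82  0.17  0.98  0.38]
(0.4436, -0.2797, 0.224) tool mm [ 1.1  0.3 -0.3]
(0.4436, -0.2797, 0.085) tool mm [0.00e+00 1.00e-01 1.39e+02]
[318.68038299 238.12069804]
[318.72644941 210.31500019]
```

View pics/w1.png

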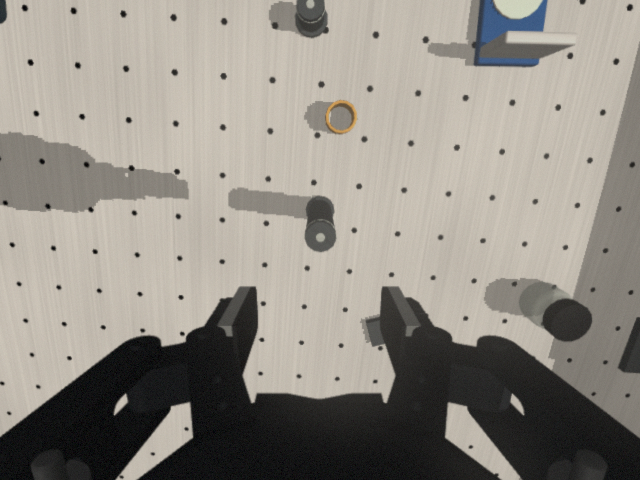

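The wrist view shows the post top at (320,237) against a predicted (319,238), so it agrees within 1 mm. The jaws are clear, so I'm descending and gripping.

>>> move_arm --motion '[[-0.3, [1, 0, 28], [0, 0, 0]], [-0.3, [0, 0, 28], [0, 0, 0]], [-0.3, [0, 0, 28], [0, 0, 0]], [-0.3, [0, 0, 28], [0, 0, 0]], [-0.3, [0, 0, 27], [0, 0, 0]], [-0.3, [0, 0, 0], [0, 0, 0]], [1, [0, 0, 0], [0, 0, 0]], [1, [0, 0, 0], [0, 0, 0]], [1, [0, 0, 0], [0, 0, 0]], [1, [0, 0, 0], [0, 0, 0]], [1, [0, 0, 0], [0, 0, 0]], [1, [0, 0, 0], [0, 0, 0]]]'

```text
time_s: 4.32
ee_pos: [0.4442, -0.2801, 0.086]
tcp_rot: [0.677, 0.736, 0.0, 0.001]
wrist_force: [0.6, -1.1, 7.7]
width: 0.277
gripper_force: 39.6
```

>>> move_arm --motion '[[1, [0, 0, 0], [0, 0, 0]], [1, [0, 0, -10], [0, 0, 0]], [1, [0, 0, -25], [0, 0, 0]], [1, [0, 0, -35], [0, 0, 0]], [1, [0, 0, -35], [0, 0, 0]], [1, [0, 0, -34], [0, 0, 0]], [1, [0, 0, 0], [0, 0, 0]], [1, [0, 0, 0], [0, 0, 0]]]'

```text
time_s: 5.32
ee_pos: [0.4428, -0.2792, 0.2231]
tcp_rot: [0.677, 0.736, -0.0, -0.001]
wrist_force: [0.4, 1.0, -4.0]
width: 0.276
gripper_force: 40.0
```

```bash
python3 -c "
from h import *
go((.6115,-.0545,.224),(.6115,-.0545,.101))"
```

```text
t 5.33 p [ 0.4428 -0.2792  0.2231] yaw [-1.6548e+00 -1.3000e-03 -3.1411e+00] w 0.276 gf 40.0 F [ 0.4  1.  -4. ] q [ 0.76  0.37 -0.4   1.83  0.17  0.98  0.37]
(0.6115, -0.0545, 0.224) tool mm [209.7 187.   -1. ]
(0.6115, -0.0545, 0.101) tool mm [-1.00e-01  2.00e-01  1.23e+02]
```

>>> move_arm --motion '[[1, [15, 13, 0], [0, 0, 0]], [1, [26, 23, 0], [0, 0, 0]], [1, [30, 27, 0], [0, 0, 0]], [1, [30, 27, 0], [0, 0, 0]], [1, [30, 27, 0], [0, 0, 0]], [1, [30, 27, 0], [0, 0, 0]], [1, [30, 27, 0], [0, 0, 0]], [1, [19, 16, 0], [0, 0, 0]], [1, [0, 0, 0], [0, 0, 0]], [1, [0, 0, 0], [0, 0, 0]], [1, [0, 0, 0], [0, 0, 0]]]'

```text
time_s: 6.7
ee_pos: [0.6116, -0.0558, 0.2232]
tcp_rot: [0.677, 0.736, -0.001, -0.0]
wrist_force: [0.0, 0.7, -4.4]
width: 0.282
gripper_force: 40.0
```

```bash
python3 -c "
from h import *
go((.6115,-.0545,.224),(.6115,-.0545,.106))
cv2.imwrite('pics/s2.png',r.capture('side')[:,:,::-1])"
```

```text
t 6.7 p [ 0.6116 -0.0558  0.2232] yaw [-1.6533e+00 -1.3000e-03  3.1410e+00] w 0.282 gf 40.0 F [ 0.   0.7 -4.4] q [ 0.28  0.51 -0.43  1.6   0.23  1.09 -0.12]
(0.6115, -0.0545, 0.224) tool mm [ 1.3  0.  -0.8]
(0.6115, -0.0545, 0.106) tool mm [1.00e-01 2.00e-01 1.18e+02]
```

View pics/s2.png

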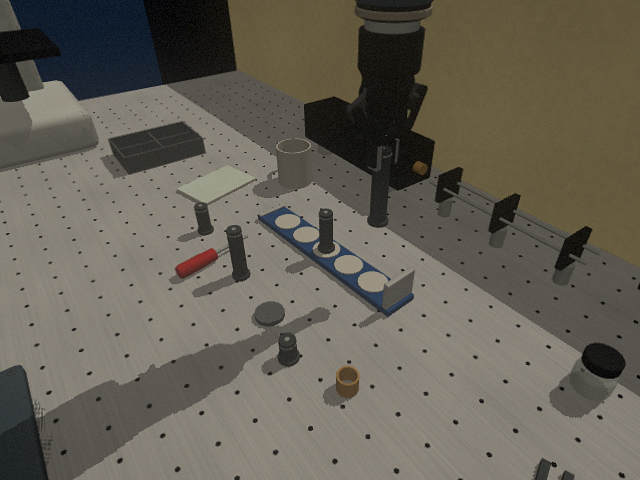

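The side view shows the 120 mm post held upright, with its foot at (378,222), above the plate-side seat. Lowering it now.

>>> move_arm --motion '[[1, [1, 0, 15], [0, 0, 0]], [1, [0, 0, 30], [0, 0, 0]], [1, [0, 0, 30], [0, 0, 0]], [1, [0, 0, 25], [0, 0, 0]], [1, [0, 0, 12], [0, 0, 0]], [1, [0, 0, 5], [0, 0, 0]], [1, [0, 0, 1], [0, 0, 0]], [1, [0, 0, 1], [0, 0, 0]], [1, [0, 0, 0], [0, 0, 0]]]'

```text
time_s: 7.88
ee_pos: [0.6125, -0.0535, 0.1054]
tcp_rot: [0.677, 0.736, 0.0, 0.0]
wrist_force: [-0.1, -0.2, -3.9]
width: 0.279
gripper_force: 39.9
```

>>> move_arm --motion '[[1, [0, 0, 1], [0, 0, 0]], [1, [0, 0, 1], [0, 0, 0]], [1, [0, 0, 0], [0, 0, 0]]]'

```text
time_s: 8.25
ee_pos: [0.6122, -0.0535, 0.1028]
tcp_rot: [0.677, 0.736, -0.0, -0.0]
wrist_force: [0.6, -0.3, -3.8]
width: 0.275
gripper_force: 39.9
```

>>> move_arm --motion '[[1, [0, 0, 1], [0, 0, 0]], [1, [0, 0, 1], [0, 0, 0]], [1, [0, 0, 0], [0, 0, 0]]]'

```text
time_s: 8.62
ee_pos: [0.6124, -0.0534, 0.1011]
tcp_rot: [0.677, 0.736, 0.0, 0.0]
wrist_force: [-0.6, -0.4, 1.8]
width: 0.28
gripper_force: 40.5
```

>>> move_arm --motion '[[0.2, [0, 0, 0], [0, 0, 0]], [0, [0, 0, 0], [0, 0, 0]], [-0.3, [0, 0, 0], [0, 0, 0]], [-0.3, [0, 0, 0], [0, 0, 0]], [-0.3, [0, 0, -15], [0, 0, 0]], [-0.3, [0, 0, -30], [0, 0, 0]], [-0.3, [0, 0, -35], [0, 0, 0]], [-0.3, [0, 0, -35], [0, 0, 0]], [-0.3, [0, 0, -8], [0, 0, 0]], [-0.3, [0, 0, 0], [0, 0, 0]]]'

```text
time_s: 9.88
ee_pos: [0.6123, -0.0535, 0.2245]
tcp_rot: [0.677, 0.736, 0.0, 0.0]
wrist_force: [-0.8, 0.5, -0.4]
width: 0.65
gripper_force: 0.0
```

```bash
python3 -c "
from h import *
go((.4477,.1098,.224),(.4477,.1098,.075),(.4477,.1098,.224),(.606,.0055,.224),(.606,.0055,.091))
cv2.imwrite('pics/s3.png',r.capture('side')[200:320,240:440,::-1].repeat(4,0).repeat(4,1))"
```

```text
t 9.88 p [ 0.6123 -0.0535  0.2245] yaw [-1.6547e+00  1.2000e-03  3.1414e+00] w 0.65 gf 0.0 F [-0.8  0.5 -0.4] q [ 0.28  0.51 -0.43  1.6   0.23  1.09 -0.12]
(0.4477, 0.1098, 0.224) tool mm [ 176.5 -150.3    0.3]
(0.4477, 0.1098, 0.075) tool mm [  0.   -0.2 149. ]
(0.4477, 0.1098, 0.224) tool mm [  -0.     0.2 -149. ]
(0.606, 0.0055, 0.224) tool mm [-117.2  149.     0.2]
(0.606, 0.0055, 0.091) tool mm [  0.   -0.2 133. ]
```

View pics/s3.png

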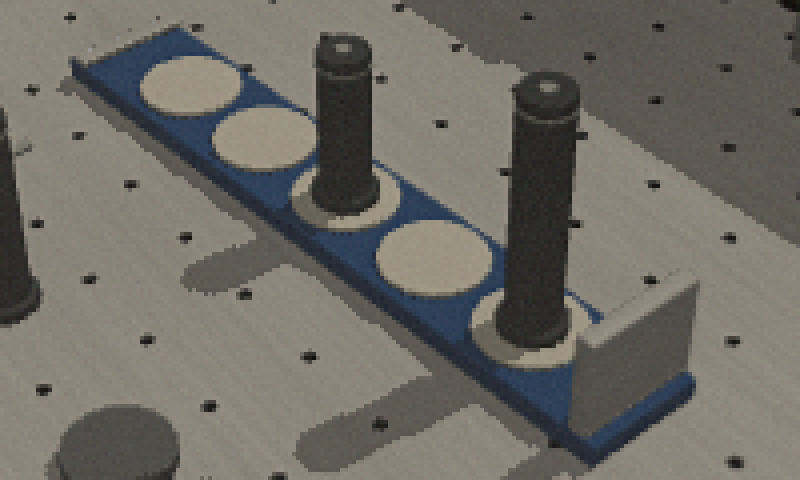

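The crop shows the 120 post upright, with its foot at (533,325) wholly on the white pad beside the plate. Next is the 100 post.

>>> move_arm --motion '[[-0.3, [16, -14, 0], [0, 0, 0]], [-0.3, [32, -27, 0], [0, 0, 0]], [-0.3, [36, -31, 0], [0, 0, 0]], [-0.3, [36, -31, 0], [0, 0, 0]], [-0.3, [36, -31, 0], [0, 0, 0]], [-0.3, [20, -16, 0], [0, 0, 0]], [-0.3, [0, 0, 0], [0, 0, 0]], [-0.3, [0, 0, 0], [0, 0, 0]]]'

```text
time_s: 10.92
ee_pos: [0.4482, 0.1086, 0.2232]
tcp_rot: [0.677, 0.736, -0.0, -0.0]
wrist_force: [0.1, -0.4, 0.8]
width: 0.651
gripper_force: 0.0
```

```bash
python3 -c "
from h import *
go((.4477,.1098,.224),(.4477,.1098,.078))"
```

```text
t 10.93 p [0.4482 0.1086 0.2232] yaw [-1.6543e+00 -9.0000e-04  3.1411e+00] w 0.651 gf 0.0 F [ 0.1 -0.4  0.8] q [ 0.05  0.29 -0.51  1.96  0.17  0.93 -0.46]
(0.4477, 0.1098, 0.224) tool mm [ 1.3 -0.4 -0.8]
(0.4477, 0.1098, 0.078) tool mm [1.00e-01 1.00e-01 1.46e+02]
```

>>> move_arm --motion '[[-0.3, [1, 0, 20], [0, 0, 0]], [-0.3, [0, 0, 35], [0, 0, 0]], [-0.3, [0, 0, 35], [0, 0, 0]], [-0.3, [0, 0, 35], [0, 0, 0]], [-0.3, [0, 0, 20], [0, 0, 0]], [-0.3, [0, 0, 0], [0, 0, 0]], [1, [0, 0, 0], [0, 0, 0]], [1, [0, 0, 0], [0, 0, 0]], [1, [0, 0, 0], [0, 0, 0]], [1, [0, 0, 0], [0, 0, 0]], [1, [0, 0, 0], [0, 0, 0]], [1, [0, 0, 0], [0, 0, 0]]]'

```text
time_s: 12.42
ee_pos: [0.4486, 0.1104, 0.0797]
tcp_rot: [0.677, 0.736, 0.001, 0.001]
wrist_force: [-1.3, -0.3, 6.9]
width: 0.273
gripper_force: 39.3
```

>>> move_arm --motion '[[1, [0, 0, 0], [0, 0, 0]], [1, [0, 0, -10], [0, 0, 0]], [1, [0, 0, -25], [0, 0, 0]], [1, [0, 0, -35], [0, 0, 0]], [1, [0, 0, -35], [0, 0, 0]], [1, [0, 0, -35], [0, 0, 0]], [1, [0, 0, -15], [0, 0, 0]], [1, [0, 0, 0], [0, 0, 0]]]'

```text
time_s: 13.42
ee_pos: [0.448, 0.1104, 0.235]
tcp_rot: [0.677, 0.736, 0.001, 0.001]
wrist_force: [-0.1, -0.5, -4.5]
width: 0.266
gripper_force: 40.0
```

```bash
python3 -c "
from h import *
go((.606,.0055,.235),(.606,.0055,.093))"
```

```text
t 13.43 p [0.448  0.1104 0.235 ] yaw [-1.6546e+00  2.0000e-03 -3.1412e+00] w 0.266 gf 40.0 F [-0.1 -0.5 -4.5] q [ 0.06  0.27 -0.52  1.95  0.17  0.96 -0.45]
(0.606, 0.0055, 0.235) tool mm [-117.7  148.6    0.3]
(0.606, 0.0055, 0.093) tool mm [ -0.   -0.3 142. ]
```

>>> move_arm --motion '[[1, [-10, 12, 0], [0, 0, 0]], [1, [-19, 25, 0], [0, 0, 0]], [1, [-23, 29, 0], [0, 0, 0]], [1, [-23, 29, 0], [0, 0, 0]], [1, [-23, 29, 0], [0, 0, 0]], [1, [-20, 25, 0], [0, 0, 0]], [1, [0, 0, 0], [0, 0, 0]], [1, [0, 0, 0], [0, 0, 0]], [1, [0, 0, 0], [0, 0, 0]]]'

```text
time_s: 14.55
ee_pos: [0.6056, 0.0057, 0.2334]
tcp_rot: [0.676, 0.737, -0.0, -0.0]
wrist_force: [-0.6, -0.5, -3.6]
width: 0.27
gripper_force: 40.1
```

```bash
python3 -c "
from h import *
go((.606,.0055,.235),(.606,.0055,.093))"
```

```text
t 14.55 p [0.6056 0.0057 0.2334] yaw [-1.6558e+00 -1.1000e-03 -3.1415e+00] w 0.27 gf 40.1 F [-0.6 -0.5 -3.6] q [ 0.2   0.49 -0.45  1.6   0.23  1.1  -0.22]
(0.606, 0.0055, 0.235) tool mm [-0.2  0.3 -1.6]
(0.606, 0.0055, 0.093) tool mm [-0.00e+00  1.00e-01  1.42e+02]
```

>>> move_arm --motion '[[1, [0, 0, 15], [0, 0, 0]], [1, [0, 0, 30], [0, 0, 0]], [1, [0, 0, 30], [0, 0, 0]], [1, [0, 0, 30], [0, 0, 0]], [1, [0, 0, 20], [0, 0, 0]], [1, [0, 0, 9], [0, 0, 0]], [1, [0, 0, 2], [0, 0, 0]], [1, [0, 0, 1], [0, 0, 0]], [1, [0, 0, 0], [0, 0, 0]]]'

```text
time_s: 15.68
ee_pos: [0.6067, 0.0053, 0.0975]
tcp_rot: [0.677, 0.736, 0.0, 0.0]
wrist_force: [-0.2, 0.1, -4.3]
width: 0.273
gripper_force: 40.0
```

>>> move_arm --motion '[[1, [0, 0, 1], [0, 0, 0]], [1, [0, 0, 1], [0, 0, 0]], [1, [0, 0, 0], [0, 0, 0]]]'

```text
time_s: 16.05
ee_pos: [0.6064, 0.0052, 0.095]
tcp_rot: [0.677, 0.736, 0.0, 0.0]
wrist_force: [0.5, -0.2, -3.5]
width: 0.272
gripper_force: 40.3
```

>>> move_arm --motion '[[1, [0, 0, 1], [0, 0, 0]], [1, [0, 0, 1], [0, 0, 0]], [1, [0, 0, 0], [0, 0, 0]]]'

```text
time_s: 16.42
ee_pos: [0.607, 0.0054, 0.0948]
tcp_rot: [0.677, 0.736, 0.001, 0.001]
wrist_force: [-4.1, -0.4, 15.6]
width: 0.268
gripper_force: 42.1
```

>>> move_arm --motion '[[1, [0, 0, -1], [0, 0, 0]], [0.2, [0, 0, 0], [0, 0, 0]], [0, [0, 0, 0], [0, 0, 0]], [-0.3, [0, 0, 0], [0, 0, 0]], [-0.3, [0, 0, 0], [0, 0, 0]], [-0.3, [0, 0, -15], [0, 0, 0]], [-0.3, [0, 0, -35], [0, 0, 0]], [-0.3, [0, 0, -35], [0, 0, 0]], [-0.3, [0, 0, -35], [0, 0, 0]], [-0.3, [0, 0, -10], [0, 0, 0]], [-0.3, [0, 0, 0], [0, 0, 0]]]'

```text
time_s: 17.8
ee_pos: [0.6064, 0.0052, 0.2246]
tcp_rot: [0.677, 0.736, 0.0, 0.001]
wrist_force: [0.4, -0.1, -0.5]
width: 0.648
gripper_force: 0.0
```

```bash
python3 -c "
from h import *
go((.453,.2742,.22),(.453,.2742,.04),(.453,.2742,.2),(.5967,.125,.2))
cv2.imwrite('pics/s4.png',r.capture('side')[200:320,240:440,::-1].repeat(4,0).repeat(4,1))"
```

```text
t 17.8 p [0.6064 0.0052 0.2246] yaw [-1.6547e+00  1.3000e-03  3.1415e+00] w 0.648 gf 0.0 F [ 0.4 -0.1 -0.5] q [ 0.2   0.5  -0.45  1.62  0.24  1.08 -0.23]
(0.453, 0.2742, 0.22) tool mm [ 280.9 -130.3    4.3]
(0.453, 0.2742, 0.04) tool mm [  0.   -0.2 180. ]
(0.453, 0.2742, 0.2) tool mm [  -0.     0.2 -160. ]
(0.5967, 0.125, 0.2) tool mm [-160.7  130.7    0.2]
```

View pics/s4.png

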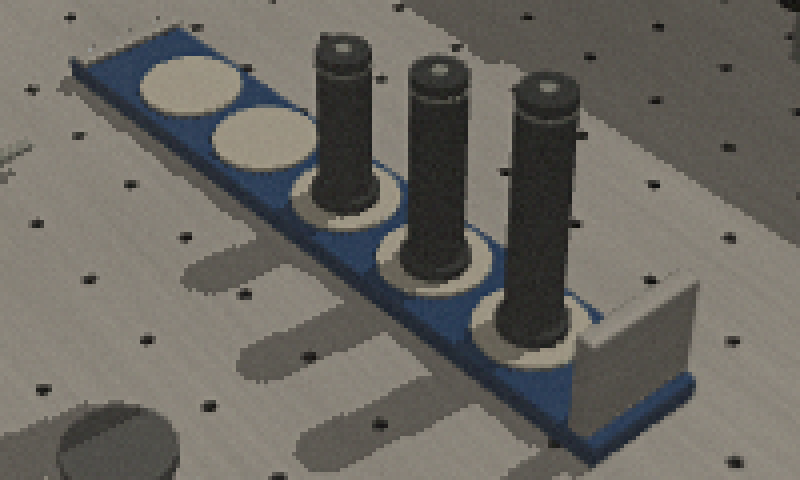

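The 100 post stands well centred at (436,255), and the 80 post hasn't moved. Next is the 60 post.

>>> move_arm --motion '[[-0.3, [20, -9, 0], [0, 0, 0]], [-0.3, [36, -17, 0], [0, 0, 0]], [-0.3, [41, -19, 0], [0, 0, 0]], [-0.3, [41, -19, 0], [0, 0, 0]], [-0.3, [41, -19, 0], [0, 0, 0]], [-0.3, [41, -19, 0], [0, 0, 0]], [-0.3, [36, -17, 0], [0, 0, 0]], [-0.3, [25, -11, 0], [0, 0, 0]], [-0.3, [0, 0, 0], [0, 0, 0]], [-0.3, [0, 0, 0], [0, 0, 0]]]'

```text
time_s: 19.1
ee_pos: [0.4526, 0.2739, 0.2232]
tcp_rot: [0.677, 0.736, -0.001, -0.0]
wrist_force: [-0.4, -0.8, -1.2]
width: 0.655
gripper_force: 0.0
```

```bash
python3 -c "
from h import *
go((.453,.2742,.22),(.453,.2742,.042))"
```

```text
t 19.1 p [0.4526 0.2739 0.2232] yaw [-1.6552e+00 -1.0000e-03  3.1406e+00] w 0.655 gf 0.0 F [-0.4 -0.8 -1.2] q [-0.27  0.39 -0.52  1.81  0.23  1.   -0.79]
(0.453, 0.2742, 0.22) tool mm [0.2 0.5 3.2]
(0.453, 0.2742, 0.042) tool mm [  0.2   0.2 178. ]
```

>>> move_arm --motion '[[-0.3, [0, 0, 20], [0, 0, 0]], [-0.3, [0, 0, 40], [0, 0, 0]], [-0.3, [0, 0, 40], [0, 0, 0]], [-0.3, [0, 0, 40], [0, 0, 0]], [-0.3, [0, 0, 26], [0, 0, 0]], [-0.3, [0, 0, 15], [0, 0, 0]], [-0.3, [0, 0, 0], [0, 0, 0]], [1, [0, 0, 0], [0, 0, 0]], [1, [0, 0, 0], [0, 0, 0]], [1, [0, 0, 0], [0, 0, 0]], [1, [0, 0, 0], [0, 0, 0]], [1, [0, 0, 0], [0, 0, 0]]]'

```text
time_s: 20.6
ee_pos: [0.4537, 0.2747, 0.044]
tcp_rot: [0.677, 0.736, 0.001, 0.0]
wrist_force: [-0.6, -1.0, 4.8]
width: 0.266
gripper_force: 39.0
```

>>> move_arm --motion '[[1, [0, 0, 0], [0, 0, 0]], [1, [0, 0, 0], [0, 0, 0]], [1, [0, 0, -10], [0, 0, 0]], [1, [0, 0, -25], [0, 0, 0]], [1, [0, 0, -35], [0, 0, 0]], [1, [0, 0, -35], [0, 0, 0]], [1, [0, 0, -35], [0, 0, 0]], [1, [0, 0, -20], [0, 0, 0]], [1, [0, 0, 0], [0, 0, 0]], [1, [0, 0, 0], [0, 0, 0]]]'

```text
time_s: 21.85
ee_pos: [0.4527, 0.2739, 0.2023]
tcp_rot: [0.677, 0.736, -0.0, -0.0]
wrist_force: [0.8, -0.2, -3.5]
width: 0.263
gripper_force: 39.5
```

```bash
python3 -c "
from h import *
go((.5967,.125,.202),(.5967,.125,.058))"
```

```text
t 21.85 p [0.4527 0.2739 0.2023] yaw [-1.6548e+00 -7.0000e-04  3.1410e+00] w 0.263 gf 39.5 F [ 0.8 -0.2 -3.5] q [-0.27  0.41 -0.52  1.84  0.25  0.95 -0.81]
(0.5967, 0.125, 0.202) tool mm [-160.4  131.     0.2]
(0.5967, 0.125, 0.058) tool mm [1.00e-01 1.00e-01 1.44e+02]
```

>>> move_arm --motion '[[1, [-14, 11, 0], [0, 0, 0]], [1, [-26, 22, 0], [0, 0, 0]], [1, [-30, 25, 0], [0, 0, 0]], [1, [-30, 25, 0], [0, 0, 0]], [1, [-30, 25, 0], [0, 0, 0]], [1, [-30, 23, 0], [0, 0, 0]], [1, [0, 0, 0], [0, 0, 0]], [1, [0, 0, 0], [0, 0, 0]], [1, [0, 0, 0], [0, 0, 0]]]'

```text
time_s: 22.98
ee_pos: [0.5965, 0.1266, 0.2025]
tcp_rot: [0.676, 0.737, -0.0, -0.0]
wrist_force: [-0.4, -0.4, -1.7]
width: 0.262
gripper_force: 39.5
```

```bash
python3 -c "
from h import *
go((.5967,.125,.202),(.5967,.125,.058))"
```

```text
t 22.98 p [0.5965 0.1266 0.2025] yaw [-1.6563e+00 -8.0000e-04 -3.1414e+00] w 0.262 gf 39.5 F [-0.4 -0.4 -1.7] q [ 0.01  0.53 -0.48  1.64  0.27  1.05 -0.46]
(0.5967, 0.125, 0.202) tool mm [-1.6  0.1  0.5]
(0.5967, 0.125, 0.058) tool mm [-0.00e+00  1.00e-01  1.44e+02]
```

>>> move_arm --motion '[[1, [-1, 0, 15], [0, 0, 0]], [1, [0, 0, 30], [0, 0, 0]], [1, [0, 0, 30], [0, 0, 0]], [1, [0, 0, 30], [0, 0, 0]], [1, [0, 0, 22], [0, 0, 0]], [1, [0, 0, 10], [0, 0, 0]], [1, [0, 0, 3], [0, 0, 0]], [1, [0, 0, 1], [0, 0, 0]], [1, [0, 0, 1], [0, 0, 0]], [1, [0, 0, 0], [0, 0, 0]]]'

```text
time_s: 24.22
ee_pos: [0.5974, 0.1249, 0.0613]
tcp_rot: [0.677, 0.736, 0.0, 0.0]
wrist_force: [1.1, -0.3, -2.0]
width: 0.27
gripper_force: 39.6
```

>>> move_arm --motion '[[1, [0, 0, 1], [0, 0, 0]], [1, [0, 0, 0], [0, 0, 0]]]'

```text
time_s: 24.48
ee_pos: [0.5972, 0.1248, 0.0599]
tcp_rot: [0.677, 0.736, 0.0, 0.0]
wrist_force: [0.2, -0.8, -3.1]
width: 0.268
gripper_force: 39.6
```

>>> move_arm --motion '[[1, [0, 0, 1], [0, 0, 0]], [1, [0, 0, 0.5], [0, 0, 0]], [1, [0, 0, 0], [0, 0, 0]]]'

```text
time_s: 24.85
ee_pos: [0.5973, 0.125, 0.0591]
tcp_rot: [0.677, 0.736, 0.0, 0.0]
wrist_force: [-3.0, -1.0, 6.1]
width: 0.264
gripper_force: 40.4
```

Contact. Release and rise.

>>> move_arm --motion '[[0.2, [0, 0, 0], [0, 0, 0]], [0, [0, 0, 0], [0, 0, 0]], [-0.3, [0, 0, 0], [0, 0, 0]], [-0.3, [0, 0, 0], [0, 0, 0]], [-0.3, [0, 0, -15], [0, 0, 0]], [-0.3, [0, 0, -35], [0, 0, 0]], [-0.3, [0, 0, -40], [0, 0, 0]], [-0.3, [0, 0, -40], [0, 0, 0]], [-0.3, [0, 0, -30], [0, 0, 0]], [-0.3, [0, 0, 0], [0, 0, 0]]]'

```text
time_s: 26.1
ee_pos: [0.5984, 0.1256, 0.222]
tcp_rot: [0.677, 0.736, 0.002, 0.001]
wrist_force: [0.7, 0.1, -0.7]
width: 0.655
gripper_force: 0.0
```

```bash
python3 -c "
from h import *
go((.42,-.0926,.21),(.42,-.0926,.028))
cv2.imwrite('pics/s5.png',r.capture('side')[200:320,240:440,::-1].repeat(4,0).repeat(4,1))"
```

```text
t 26.1 p [0.5984 0.1256 0.222 ] yaw [-1.6548  0.0054 -3.1401] w 0.655 gf 0.0 F [ 0.7  0.1 -0.7] q [ 0.02  0.51 -0.48  1.61  0.26  1.08 -0.45]
(0.42, -0.0926, 0.21) tool mm [-202.5 -196.1   10.7]
(0.42, -0.0926, 0.028) tool mm [ -0.2  -1.  182. ]
```

View pics/s5.png

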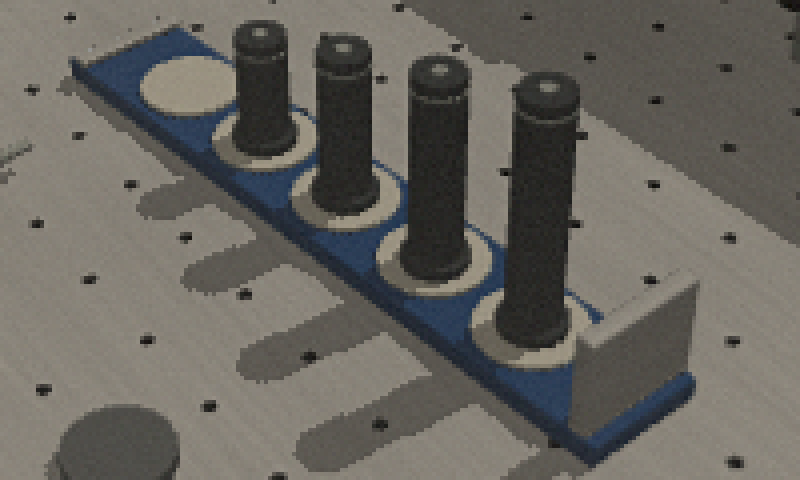

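The 60 post is seated well at (265,135). Last is the 40 post.

>>> move_arm --motion '[[-0.3, [-14, -14, 0], [0, 0, 0]], [-0.3, [-27, -26, 0], [0, 0, 0]], [-0.3, [-30, -29, 0], [0, 0, 0]], [-0.3, [-30, -29, 0], [0, 0, 0]], [-0.3, [-30, -29, 0], [0, 0, 0]], [-0.3, [-30, -29, 0], [0, 0, 0]], [-0.3, [-26, -26, 0], [0, 0, 0]], [-0.3, [-15, -14, 0], [0, 0, 0]], [-0.3, [0, 0, 0], [0, 0, 0]], [-0.3, [0, 0, 0], [0, 0, 0]]]'

```text
time_s: 27.4
ee_pos: [0.4191, -0.0922, 0.2182]
tcp_rot: [0.677, 0.736, 0.0, -0.0]
wrist_force: [0.2, -0.6, -0.1]
width: 0.649
gripper_force: 0.0
```

```bash
python3 -c "
from h import *
go((.42,-.0926,.21),(.42,-.0926,.028))"
```

```text
t 27.4 p [ 0.4191 -0.0922  0.2182] yaw [-1.6553 -0.     -3.1411] w 0.649 gf 0.0 F [ 0.2 -0.6 -0.1] q [ 0.5   0.24 -0.49  2.04  0.14  0.89  0.02]
(0.42, -0.0926, 0.21) tool mm [-0.5  0.8  8.2]
(0.42, -0.0926, 0.028) tool mm [-1.00e-01 -0.00e+00  1.82e+02]
```

>>> move_arm --motion '[[-0.3, [0, 1, 20], [0, 0, 0]], [-0.3, [0, 0, 40], [0, 0, 0]], [-0.3, [0, 0, 40], [0, 0, 0]], [-0.3, [0, 0, 40], [0, 0, 0]], [-0.3, [0, 0, 32], [0, 0, 0]], [-0.3, [0, 0, 16], [0, 0, 0]], [-0.3, [0, 0, 0], [0, 0, 0]], [-0.3, [0, 0, 0], [0, 0, 0]]]'

```text
time_s: 28.4
ee_pos: [0.4205, -0.0921, 0.0307]
tcp_rot: [0.676, 0.737, 0.0, 0.0]
wrist_force: [-0.5, 0.1, 0.7]
width: 0.651
gripper_force: 0.0
```

>>> move_arm --motion '[[1, [0, 0, 1], [0, 0, 0]], [1, [0, 0, 0], [0, 0, 0]], [1, [0, 0, 0], [0, 0, 0]], [1, [0, 0, 0], [0, 0, 0]], [1, [0, 0, 0], [0, 0, 0]], [1, [0, 0, 0], [0, 0, 0]], [1, [0, 0, 0], [0, 0, 0]]]'

```text
time_s: 29.28
ee_pos: [0.4204, -0.0928, 0.0299]
tcp_rot: [0.677, 0.736, 0.0, 0.001]
wrist_force: [0.4, -0.4, 6.0]
width: 0.248
gripper_force: 38.9
```

>>> move_arm --motion '[[1, [0, 0, -10], [0, 0, 0]], [1, [0, 0, -25], [0, 0, 0]], [1, [0, 0, -40], [0, 0, 0]], [1, [0, 0, -40], [0, 0, 0]], [1, [0, 0, -40], [0, 0, 0]], [1, [0, 0, -30], [0, 0, 0]], [1, [0, 0, 0], [0, 0, 0]], [1, [0, 0, 0], [0, 0, 0]]]'

```text
time_s: 30.28
ee_pos: [0.4191, -0.0929, 0.214]
tcp_rot: [0.677, 0.736, -0.0, -0.0]
wrist_force: [-0.1, 0.1, -1.4]
width: 0.25
gripper_force: 39.3
```

```bash
python3 -c "
from h import *
go((.5917,.184,.215),(.5917,.184,.044))"
```

```text
t 30.27 p [ 0.4191 -0.0929  0.214 ] yaw [-1.6545e+00 -8.0000e-04  3.1415e+00] w 0.25 gf 39.3 F [-0.1  0.1 -1.4] q [ 0.52  0.25 -0.52  2.05  0.16  0.88  0.  ]
(0.5917, 0.184, 0.215) tool mm [261.4 195.2  -1.2]
(0.5917, 0.184, 0.044) tool mm [0.00e+00 1.00e-01 1.71e+02]
```

>>> move_arm --motion '[[1, [16, 12, 0], [0, 0, 0]], [1, [29, 22, 0], [0, 0, 0]], [1, [32, 24, 0], [0, 0, 0]], [1, [32, 24, 0], [0, 0, 0]], [1, [32, 24, 0], [0, 0, 0]], [1, [32, 24, 0], [0, 0, 0]], [1, [32, 24, 0], [0, 0, 0]], [1, [32, 24, 0], [0, 0, 0]], [1, [24, 17, 0], [0, 0, 0]], [1, [0, 0, 0], [0, 0, 0]], [1, [0, 0, 0], [0, 0, 0]], [1, [0, 0, 0], [0, 0, 0]]]'

```text
time_s: 31.78
ee_pos: [0.5918, 0.1824, 0.2138]
tcp_rot: [0.677, 0.736, -0.001, 0.0]
wrist_force: [-0.3, 0.2, -0.7]
width: 0.249
gripper_force: 39.4
```

```bash
python3 -c "
from h import *
go((.5917,.184,.215),(.5917,.184,.044))
cv2.imwrite('pics/s6.png',r.capture('side')[90:290,180:440,::-1].repeat(3,0).repeat(3,1))"
```

```text
t 31.77 p [0.5918 0.1824 0.2138] yaw [-1.6538e+00 -9.0000e-04  3.1405e+00] w 0.249 gf 39.4 F [-0.3  0.2 -0.7] q [-0.05  0.54 -0.52  1.59  0.29  1.09 -0.57]
(0.5917, 0.184, 0.215) tool mm [ 1.6  0.  -1.2]
(0.5917, 0.184, 0.044) tool mm [  0.2   0.2 171. ]
```

View pics/s6.png

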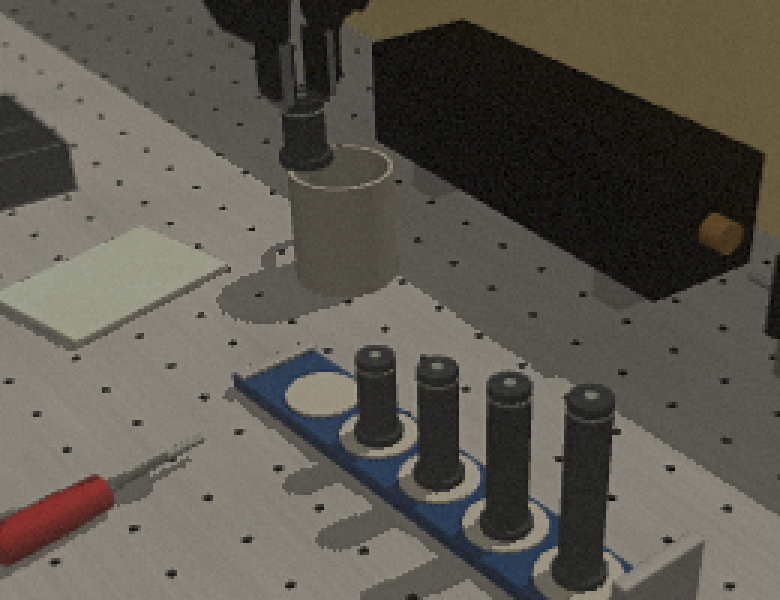

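```bash
python3 -c "
from h import *
c,A,o=cam('side')
for z in(.214,.224,.184,.176,.166):
  q=cv2.projectPoints(np.array([(.592,.1824,z)]),cv2.Rodrigues(A.T)[0],-A.T@o,c['mtx'],c['distortion'])[0].ravel()
  print(z,(q-[180,90])*3)"
```

```text
0.214 [300.31455664 107.74463116]
0.224 [298.99624556  90.99337222]
0.184 [304.13971097 156.4169566 ]
0.176 [305.12822268 169.01150567]
0.166 [306.34595119 184.53583236]
```

The 40 post is held upright, with its foot at crop (305,160), which matches z ≈ 0.182, so it hasn't slipped. Lowering.

>>> move_arm --motion '[[1, [2, 0, 15], [0, 0, 0]], [1, [0, 0, 35], [0, 0, 0]], [1, [0, 0, 40], [0, 0, 0]], [1, [0, 0, 35], [0, 0, 0]], [1, [0, 0, 25], [0, 0, 0]], [1, [0, 0, 12], [0, 0, 0]], [1, [0, 0, 3], [0, 0, 0]], [1, [0, 0, 1], [0, 0, 0]], [1, [0, 0, 0], [0, 0, 0]], [1, [0, 0, 0], [0, 0, 0]]]'

```text
time_s: 33.08
ee_pos: [0.5924, 0.1858, 0.049]
tcp_rot: [0.677, 0.736, 0.0, 0.0]
wrist_force: [0.1, -0.1, -2.4]
width: 0.246
gripper_force: 39.4
```

>>> move_arm --motion '[[1, [0, 0, 1], [0, 0, 0]], [1, [0, 0, 0], [0, 0, 0]]]'

```text
time_s: 33.33
ee_pos: [0.5921, 0.1857, 0.0474]
tcp_rot: [0.677, 0.736, 0.0, 0.0]
wrist_force: [0.0, -0.3, -1.9]
width: 0.247
gripper_force: 39.4
```

>>> move_arm --motion '[[1, [-1, 0, 1], [0, 0, 0]], [1, [0, 0, 1], [0, 0, 0]], [1, [0, 0, 0], [0, 0, 0]]]'

```text
time_s: 33.7
ee_pos: [0.5922, 0.1846, 0.0453]
tcp_rot: [0.677, 0.736, 0.0, 0.0]
wrist_force: [0.4, -0.1, -1.4]
width: 0.251
gripper_force: 39.6
```

>>> move_arm --motion '[[1, [0, 0, 0.7], [0, 0, 0]], [1, [0, 0, 0], [0, 0, 0]]]'

```text
time_s: 33.95
ee_pos: [0.5924, 0.1845, 0.0451]
tcp_rot: [0.677, 0.736, 0.0, 0.0]
wrist_force: [-1.0, -1.6, 4.1]
width: 0.249
gripper_force: 40.5
```

>>> move_arm --motion '[[0.2, [0, 0, 0], [0, 0, 0]], [0, [0, 0, 0], [0, 0, 0]], [-0.3, [0, 0, 0], [0, 0, 0]], [-0.3, [0, 0, 0], [0, 0, 0]], [-0.3, [0, 0, -15], [0, 0, 0]], [-0.3, [0, 0, -35], [0, 0, 0]], [-0.3, [0, 0, -40], [0, 0, 0]], [-0.3, [0, 0, -40], [0, 0, 0]], [-0.3, [0, 0, -40], [0, 0, 0]], [-0.3, [0, -40, 0], [0, 0, 0]], [-0.3, [0, -50, 0], [0, 0, 0]], [-0.3, [0, 0, 0], [0, 0, 0]]]'

```text
time_s: 35.45
ee_pos: [0.4992, 0.177, 0.216]
tcp_rot: [0.676, 0.737, -0.001, 0.0]
wrist_force: [1.4, -0.3, 0.6]
width: 0.65
gripper_force: 0.0
```

```bash
python3 -c "
from h import *
go()
cv2.imwrite('pics/s7.png',r.capture('side')[190:320,240:440,::-1].repeat(4,0).repeat(4,1))
cv2.imwrite('pics/t7.png',r.capture('top')[150:300,150:350,::-1].repeat(4,0).repeat(4,1))"
```

```text
t 35.45 p [0.4992 0.177  0.216 ] yaw [-1.6572e+00 -2.0000e-04  3.1403e+00] w 0.65 gf 0.0 F [ 1.4 -0.3  0.6] q [-0.04  0.41 -0.56  1.82  0.26  0.99 -0.61]
```

View pics/s7.png

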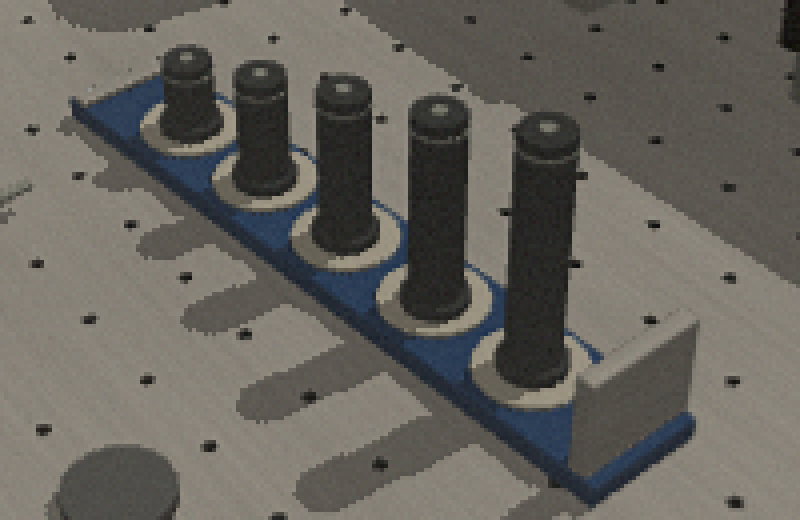

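All five posts stand upright with their feet on the pads, from (188,125) at the far end to (533,365) by the plate. They step down from the plate, and the gripper is clear. Handing in.

```bash
python3 -c "
from plant import r
print(r.finish_job())"
```

```text
the job is handed in; nothing more can be done
None
```

The four loose posts are on the rail in order (120, 100, 80, 60, 40 mm from the plate), all upright on their seats with the middle post not moved, and I handed the job in at about 35.5 s.

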